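Knock a bearing out of its carrier on a knock-out pin

TASK

The ball bearing is stuck below the rim of its aluminium carrier. Carry the carrier to the knock-out stand, find the pin with the access hole in its underside and push it down gently until it sits flat on the stand's plate and the bearing has been poked up out of its recess, never leaning hard on the stand. Then let go of the carrier, take the bearing out and set it flat in the shallow square tray, leaving the carrier sitting on the stand and the other parts on the bench undisturbed.

Things in the scene. Friction and masses are not known exactly. Their poses are not given: they have to be found in the camera images.
- carrier: loose aluminium block, 84 (x) x 56 (y) x 34 (z) mm, about 0.3 kg; origin at the centre of its underside, z up. In the middle of its top is a round recess 34 mm across and 12 mm deep that holds the bearing; below it a 25 mm round access hole runs through the 22 mm floor to the underside, centred on the origin.
- bearing: ball bearing, light metal ring, 32 mm across, 10 mm high; origin at the centre of its underside, z up. It starts on the floor of the carrier's recess, its top 2 mm below the carrier's top face, held by two spring pads: pushing it up takes about 5 to 10 N for some 6 mm, then it is free. With the carrier fully down on the stand its top is 9 mm above the carrier's top face.
- stand: fixed grey knock-out stand: a plate 100 (x) x 110 (y) x 12 mm with a steel pin upright on it; origin at the centre of the plate's underside, z up. The carrier may sit on it turned as you like. Carrier or bearing must never be pressed on plate or pin with more than 35 N.
- pin_slot (a point): middle of the slot in the plate's top face, which runs along the stand's y. The rigid round pin, 21 mm across, 33 mm high above the plate (last 1 mm tapering to 19 mm across), is clamped in it on the slot's line but up to 12 mm either way from this point along y. Where it is clamped is not measured: find it by feel or by eye.
- tray: fixed shallow open tray, grey, 108 x 108 mm outside, 18 mm high, walls and floor 4 mm thick; origin at the centre of its underside, z up.
- terminal_block: bystander, loose: white terminal block 18x50x19 mm; origin at the centre of its underside
- fitting_brass: bystander, loose: small brass hex fitting 17x30x15 mm; origin at the centre of its underside
- end_cap: bystander, loose: grey ring-shaped end cap, 40 mm across, 18 mm high; origin at the centre of its underside
- spare_roller: bystander, loose: black rubber roller standing on end, 39 mm across, 42 mm high; origin at the centre of its underside
- steel_block: bystander, loose: ground steel set-up block 25x40x25 mm; origin at the centre of its underside
Not all that is in view belongs to the job. There is more than one size of the carrier; the job needs the larger.

How it is judged:
On the way:
1. the carrier sits flat on the stand's plate with the pin up through its access hole and the bearing poked up, standing at least 6 mm above the carrier's top face (z of carrier in the frame of stand between 0.0095 and 0.0145 m and horizontal distance between carrier and stand below 0.025 m and angle between carrier's own z axis and vertical below 0.05 rad and z of bearing in the frame of carrier between 0.03 and 0.038 m and horizontal distance between bearing and carrier below 0.006 m), for 0.2 s.
At the end, for the whole second after the job is handed in: the bearing lies flat (within 0.1 rad) and at rest on the floor of the tray; the carrier sits level (within 0.05 rad) on the stand's plate (within 2.5 mm of touching it), its middle within 25 mm of the plate's middle, at rest (z of carrier in the frame of stand between 0.0095 and 0.0145 m and horizontal distance between carrier and stand below 0.025 m and angle between carrier's own z axis and vertical below 0.05 rad and x of bearing in the frame of tray between -0.038 and 0.038 m and y of bearing in the frame of tray between -0.038 and 0.038 m and z of bearing in the frame of tray below 0.012 m and angle between the z axis of bearing and the z axis of tray, either way round below 0.1 rad and linear speed of each of bearing, carrier below 0.02 m/s).
It fails at once if the carrier is pressed on the stand (plate or pin) with more than 35 N (contact force between carrier and stand above 35 N).
It fails at once if the bearing is pressed on the stand's pin with more than 35 N (contact force between bearing and stand above 35 N).
It fails at once if a bystander is moved by more than 20 mm (distance of any of terminal_block, fitting_brass, end_cap, spare_roller, steel_block from where it was at the start of the episode above 0.02 m).
It also fails if it takes over 64 s, if anything falls off the work surface, if the arm or the gripper's body presses on something with over 40 N, if the wrist force passes 120 N, or if a joint passes its speed limit or range.

ROBOT

A 6-joint arm with a two-finger parallel gripper is mounted at the origin on a cart in front of the work surface, level with it; the furniture and walls round the work are solid. World frame = base frame: x ahead of the robot, y to its left, z up, the work surface at z = 0. Lengths are in m, angles in rad, forces in N, time in s.
With the tool pointing down it reaches from about 0.4 to 0.925 m from the base axis. Payload 3.4 kg.
Tool frame: the origin (TCP) lies on the centre line of the jaws, within the pads' length; the fingertips stand 19 mm ahead of it and the grasp point (between the pads) is the TCP; z points along the fingers, y is the direction in which the jaws open and shut (so a half turn about z gives the same grasp; the last joint's range is limited). The gripper opens to 85 mm and grips with 20 to 120 N. Pads are 22 mm wide; open, the fingers measure 114 mm over their backs; the gripper's body (76 mm by 85 mm) begins 54 mm behind the grasp point. The pads swing forward as they close: fully open they stand 13 mm farther back than shut.
Start: joints at [-1.179, 0.307, 1.506, -0, 1.328, -0.073], TCP at [0.258, -0.514, 0.25] pointing down, gripper open.
Joint ranges: [-3.12, 3.12], [-1.05, 2.28], [0.14, 2.33], [-1.42, 4.57], [0.1, 2.73], [-2.68, 2.68]. Speed limits (rad/s): [2.57, 2.57, 3.14, 3.14, 3.14, 3.14].

INTERFACE

Orientations are given as a 3x3 rotation matrix whose columns are the frame's x, y, z axes.
In Python, from station import * gives the robot as it stands.
- The arm moves only by the shell command python3 -m inch 'ROWS' [FORCE]. ROWS is JSON, a list of rows, each an object with "claw": the closure, from 0 (fully open) to 1 (shut); "linear": the shift along the world's x, y, z in mm, a list of three; "yaw": the turn about the world's z in rad. In form: [{"claw": claw, "linear": [dx, dy, dz], "yaw": yaw}, ...]. A call has 1 to 20 rows; each row shifts and turns the commanded pose from where the row before left it; what a row does not reach is not made up. A row lasts 1/10 s, in which the tool goes at most 50 mm and 8.59 degrees, less where a joint would pass 70% of its speed; a pose out of reach is approached as far as the arm can. A call with a gripper value outside its range is refused whole. The fingers move at their own pace and stop on an object; FORCE is the grip in N (left out, the last holds). Time passes only in rows, so rows that do not move let the fingers close. It gives the time, the measured TCP pose, the force and the opening at its end, in the units of the state.
- get_obs(): the state, without advancing time (a new reading comes with each control period).
- grab_frame(name): name is "scene" or "top"; returns the picture (480x640x3 uint8, blue, green, red); there is no depth.
- calibration(name): a dict with "vertical_fov" (degrees; the focal length in pixels is half the picture's height over the tangent of half this angle, whatever the lens; pixels are square), "cx", "cy" (the principal point, pixels), "eye" and "orientation" of the camera in the world. Camera axes: x right, y down, z forward; pixel columns grow to the right and rows downward; lengths in m; the calibration is good to about 2 mm. A picture is of the moment at which its call begins. calibration takes no time and is no camera call.
- job_done(): hands the job in, once; it reports no verdict.
The state is a dict: "clock": time; "joints": joint angles; "qvel": joint speeds; "effort": joint torques, N m; "eef_pos": TCP position; "orientation": TCP orientation; "contact_force": force on the tool from outside, world axes, zero at the start; "wrist_torque": the same for the moment, N m; "grip_width": finger opening in m.
Only numpy, scipy, OpenCV 4.12 (cv2) and the standard library are available. Lean on these libraries where they do the work, as an engineer would, in place of code of your own. Each camera call takes 0.05 s, during which the arm holds its last target.

## Working session

There is one attempt and no reset: what is moved stays moved. The work goes in short steps, Python scripts to look and compute and a shell command to move; the robot and the scene stay as the last step left them, time stands still between calls to the robot, and variables do not carry over. Pictures are saved under pics/ and viewed, and the job is handed in when it is done.

```bash
ls; mkdir -p pics; python3 - <<'E'
from station import *
import cv2
print(get_obs())
for n in ("scene","top"):
    im=grab_frame(n); cv2.imwrite(f"pics/{n}0.png",im); print(n,calibration(n))
E
```

```text
pics
{'clock': 0.0, 'joints': array([-1.17854557e+00,  3.07558706e-01,  1.50765091e+00,  2.30249668e-05,
        1.32839541e+00, -7.35049749e-02]), 'qvel': array([ 4.01793781e-04, -5.14974026e-04,  6.05744036e-04,  6.48106367e-04,
        9.01115675e-04,  4.41666294e-05]), 'effort': array([-3.94092667e-04, -4.57550883e+01, -2.51917863e+01, -9.05493016e-05,
        1.32063215e-02, -5.89377613e-07]), 'eef_pos': array([ 0.25796657, -0.51316298,  0.24939766]), 'orientation': array([[ 8.93484980e-01,  4.49092451e-01, -7.48613605e-04],
       [ 4.49093043e-01, -8.93483043e-01,  1.86807880e-03],
       [ 1.70066525e-04, -2.00529751e-03, -9.99997975e-01]]), 'contact_force': array([ 0.17823908, -0.16895685,  0.24621191]), 'wrist_torque': array([0.03791238, 0.00968642, 0.02266   ]), 'grip_width': 0.08505414269826173}
scene {'vertical_fov': 52.07764164650532, 'cx': 323.529008343085, 'cy': 241.43431743900095, 'eye': array([ 0.04329544, -0.88477874,  0.58177034]), 'orientation': array([[ 0.88755028, -0.20467115,  0.41275201],
       [-0.46037205, -0.42835784,  0.77753916],
       [ 0.01766573, -0.88012458, -0.474414  ]])}
top {'vertical_fov': 53.99442934677138, 'cx': 318.3730828938504, 'cy': 238.1750538726082, 'eye': array([ 0.38671544, -0.0063826 ,  1.31882313]), 'orientation': array([[-0.0115068 , -0.99412009,  0.10767003],
       [-0.99990044,  0.01231905,  0.0068817 ],
       [-0.00816763, -0.10758013, -0.99416287]])}
```

View pics/scene0.png

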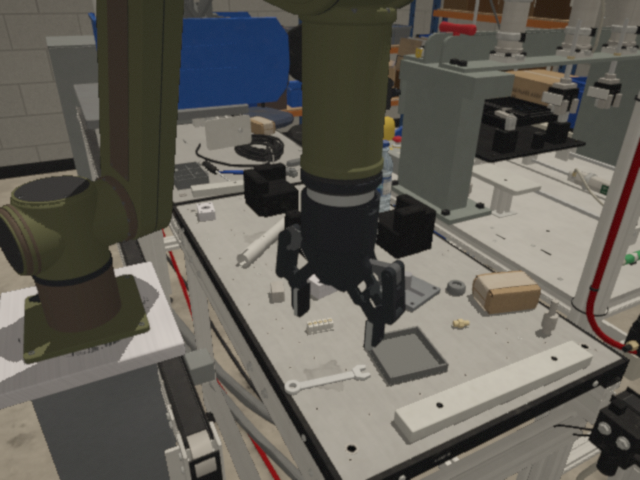

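View pics/top0.png

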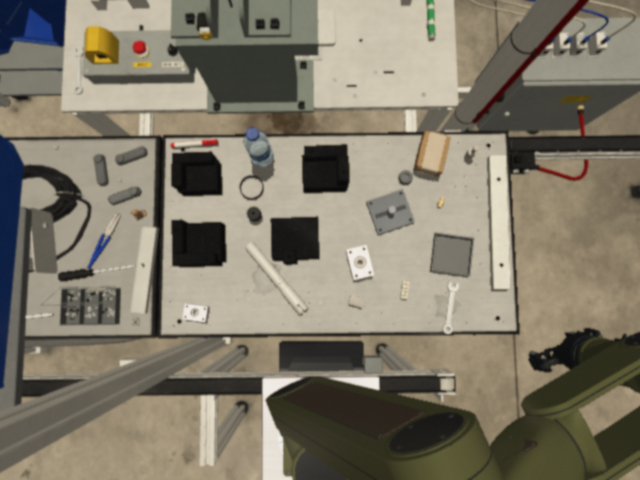

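```bash
python3 - <<'E'
import cv2,numpy as np
im=cv2.imread("pics/top0.png")
a=cv2.resize(im[170:310,330:480],None,fx=4,fy=4,interpolation=cv2.INTER_CUBIC)
b=cv2.resize(im[290:335,170:220],None,fx=4,fy=4,interpolation=cv2.INTER_CUBIC)
c=np.zeros((560,800,3),np.uint8);c[:,:600]=a;c[:180,600:800]=b
cv2.imwrite("pics/crop0.png",c)
E
```

```text
(no output)
```

View pics/crop0.png

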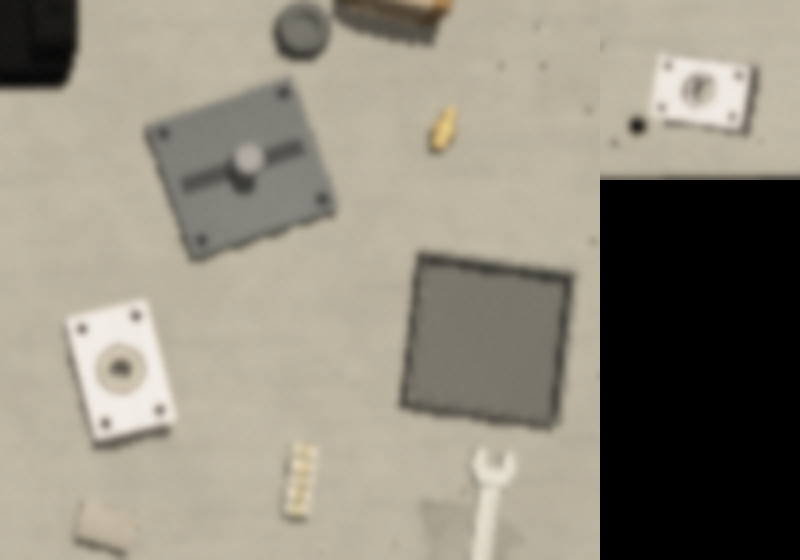

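The top view has two carriers. The one at (360,263) looks bigger and the one at (195,313) smaller. The stand is at (390,212) with its pin near (392,210), and the tray is at (452,255). I'll measure both carriers to confirm which is the larger.

```bash
cat > h.py <<'E'
from station import *
import cv2,numpy as np
def cal(n):
    c=calibration(n); f=240/np.tan(np.radians(c["vertical_fov"])/2)
    return f,c["cx"],c["cy"],np.array(c["eye"]),np.array(c["orientation"])
def cast(n,uv,z):
    f,cx,cy,e,R=cal(n); uv=np.atleast_2d(uv).astype(float)
    d=np.c_[(uv[:,0]-cx)/f,(uv[:,1]-cy)/f,np.ones(len(uv))]@R.T
    return e+d*((z-e[2])/d[:,2])[:,None]
def proj(n,P):
    f,cx,cy,e,R=cal(n); p=(np.atleast_2d(P)-e)@R
    return np.c_[f*p[:,0]/p[:,2]+cx,f*p[:,1]/p[:,2]+cy]
def rect(n,mask,z,box):
    x0,y0,x1,y1=box; m=np.zeros_like(mask); m[y0:y1,x0:x1]=mask[y0:y1,x0:x1]
    cs,_=cv2.findContours(m,cv2.RETR_EXTERNAL,cv2.CHAIN_APPROX_NONE)
    c=max(cs,key=cv2.contourArea); P=cast(n,c[:,0,:],z)[:,:2]
    r=cv2.minAreaRect((P*1000).astype(np.float32))
    return r,cv2.minAreaRect(c)
E
python3 - <<'E'
from h import *
im=cv2.imread("pics/top0.png"); g=im.min(2)
hsv=cv2.cvtColor(im,cv2.COLOR_BGR2HSV)
m=((g>195)*255).astype(np.uint8)
for b in [(335,235,385,290),(175,298,215,330)]:
    print('carrier',rect('top',m,.034,b))
m=((im.max(2)<118)*255).astype(np.uint8)
m=cv2.morphologyEx(m,cv2.MORPH_CLOSE,np.ones((7,7)))
print('stand',rect('top',m,.012,(360,185,418,240)))
m2=((im.max(2)<135)*255).astype(np.uint8)
print('tray',rect('top',m2,.018,(422,225,482,285)))
b=[int(v) for v in im[212,375]],[int(v) for v in im[255,452]],[int(v) for v in im[240,420]],[int(v) for v in im[209,392]];print(b)
# pin head: brighter blob
sub=im[195:225,375:410]; hot=(sub.min(2)>135).astype(np.uint8)
n,l,s,c=cv2.connectedComponentsWithStats(hot);print(s,c+[375,195])
for nm,p in dict(tb=(405,290),br=(441,202),ec=(405,177),blk=(355,301)).items(): print(nm,cast('top',p,.01))
E
```

```text
carrier (((460.5652770996094, -109.93034362792969), (83.2852554321289, 55.6748046875), 12.979884147644043), ((359.8823547363281, 261.5294494628906), (30.55948829650879, 20.372989654541016), 75.96376037597656))
carrier (((327.99639892578125, 340.9216003417969), (59.87847137451172, 40.0973014831543), 89.3561782836914), ((194.0, 312.5), (15.0, 22.0), 90.0))
stand (((606.20361328125, -171.8748321533203), (67.98846435546875, 61.030696868896484), 21.69701385498047), ((380.3461608886719, 209.76922607421875), (24.096023559570312, 21.70273780822754), 67.61986541748047))
tray (((477.124267578125, -363.6500549316406), (110.33247375488281, 111.2392807006836), 81.1648941040039), ((451.2641906738281, 254.76856994628906), (40.640342712402344, 40.17776870727539), 7.594643592834473))
([119, 125, 126], [109, 119, 123], [158, 177, 184], [164, 172, 178])
[[  0   0  35  30 958]
 [  0   0  10   3  20]
 [ 30   0   5  13  36]
 [ 14  11   6   7  36]] [[391.70981211 210.2045929 ]
 [378.3        195.7       ]
 [407.72222222 199.05555556]
 [391.61111111 208.86111111]]
tb [[ 0.38176414 -0.23454466  0.01      ]]
br [[ 0.62650209 -0.3433114   0.01      ]]
ec [[ 0.69955877 -0.24448199  0.01      ]]
blk [[ 0.35324963 -0.09615586  0.01      ]]
```

```bash
python3 - <<'E'
from h import *
im=cv2.imread("pics/top0.png")
for t in (135,145):
    m=((im.max(2)<t)*255).astype(np.uint8)
    m[195:225,375:410]=255
    m=cv2.morphologyEx(m,cv2.MORPH_OPEN,np.ones((3,3)))
    print('stand',rect('top',m,.012,(360,185,418,240)))
    print('tray',rect('top',m,.018,(422,225,482,285)))
print(cast('top',(391.6,208.9),.045))
print(cast('top',[(318,240),(318,260),(275,260)],.06))
o=get_obs();print(np.degrees(np.arctan2(o['orientation'][1,1],o['orientation'][0,1])))
s=cv2.resize(im[185:240,360:420],None,fx=10,fy=10,interpolation=cv2.INTER_CUBIC);cv2.imwrite('pics/st.png',s)
E
```

```text
stand (((605.2611083984375, -202.90341186523438), (109.72859191894531, 122.47615814208984), 17.778797149658203), ((391.2000427246094, 210.0999755859375), (38.8960075378418, 43.32320022583008), 71.56504821777344))
tray (((477.124267578125, -363.6500549316406), (110.33247375488281, 111.2392807006836), 81.1648941040039), ((451.31707763671875, 254.64633178710938), (40.08665084838867, 40.52837371826172), 6.340191841125488))
stand (((604.19287109375, -202.47122192382812), (111.49707794189453, 123.94967651367188), 17.776763916015625), ((391.0, 210.5), (39.528472900390625, 43.955665588378906), 71.56504821777344))
tray (((476.4068908691406, -363.8504943847656), (111.59362030029297, 113.9300765991211), 81.57693481445312), ((451.39019775390625, 254.98780822753906), (40.74924087524414, 41.41182327270508), 6.34019136428833))
[[ 0.60271541 -0.19874447  0.045     ]]
[[0.51812968 0.0033902  0.06      ]
 [0.46435371 0.00400446 0.06      ]
 [0.46573599 0.11908961 0.06      ]]
-63.310836821010135
```

View pics/st.png

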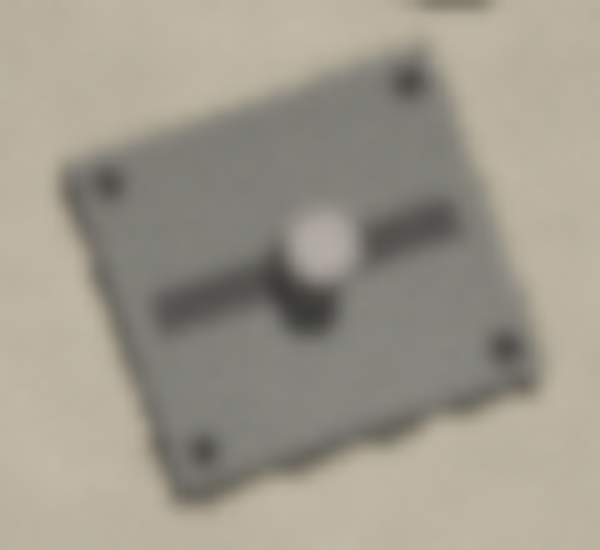

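Measured at the 34 mm plane, the carrier at (360,263) is 83×56 mm, so it is the one for the job. The one at (195,313) measures 60×40 mm and is the smaller decoy. Moving above the large carrier.

```bash
python3 -m inch '[{"claw":0,"linear":[20,40,0],"yaw":-0.04},{"claw":0,"linear":[20,40,0],"yaw":-0.04},{"claw":0,"linear":[20,40,0],"yaw":-0.04},{"claw":0,"linear":[20,40,0],"yaw":-0.04},{"claw":0,"linear":[20,40,0],"yaw":-0.04},{"claw":0,"linear":[20,40,0],"yaw":-0.04},{"claw":0,"linear":[20,40,-10],"yaw":0},{"claw":0,"linear":[20,40,-20],"yaw":0},{"claw":0,"linear":[20,40,-25],"yaw":0},{"claw":0,"linear":[22,43,-25],"yaw":0},{"claw":0,"linear":[0,0,0],"yaw":0}]' 40
python3 - <<'E'
from h import *
im=grab_frame('scene');cv2.imwrite('pics/scene1.png',im)
o=get_obs();print(o['eef_pos'],np.degrees(np.arctan2(o['orientation'][1,1],o['orientation'][0,1])),o['contact_force'],o['clock'],o['grip_width'])
px=[360+32.25-.5,185+24.45-.5]
print('pin',cast('top',px,.045),'standc',cast('top',(390.15,211.1),.012),cast('top',(390.4,210.95),.012))
print(cast('top',[(360+160.5/10-.5,185+312.5/10-.5),(360+457.5/10-.5,185+217.5/10-.5)],.012))
E
```

```text
clock: 1.2
eef_pos: [0.4574, -0.11, 0.17]
orientation: [[0.973, 0.229, -0.005], [0.229, -0.973, 0.004], [-0.004, -0.005, -1.0]]
contact_force: [-1.1, -0.5, -0.3]
grip_width: 0.0852
[ 0.45729066 -0.11234925  0.17113488] -76.76325563875676 [0.49681726 0.11764025 0.41621959] 1.25 0.08557517146223438
pin [[ 0.60257169 -0.19915023  0.045     ]] standc [[ 0.60211785 -0.1994908   0.012     ]] [[ 0.60253449 -0.20020285  0.012     ]]
[[ 0.58945989 -0.15826728  0.012     ]
 [ 0.61534696 -0.24220069  0.012     ]]
```

View pics/scene1.png

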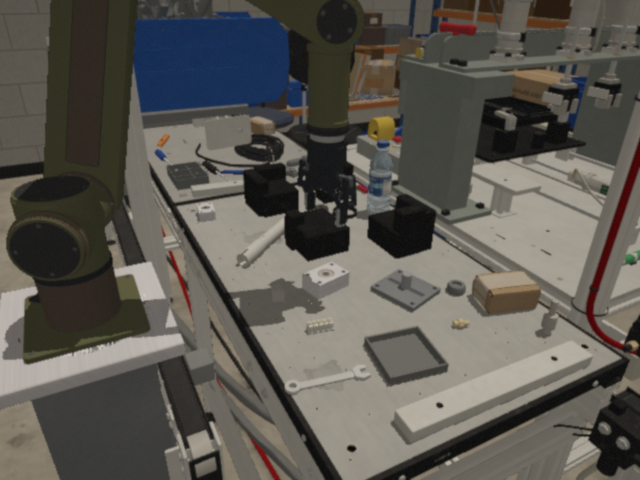

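The scene view is now clear of the arm. It shows the carrier at (326,280), the pin at (405,279) and the tray at (405,353). I'll enlarge it to cross-check the positions.

```bash
python3 - <<'E'
from h import *
im=cv2.imread('pics/scene1.png')
cv2.imwrite('pics/s1c.png',cv2.resize(im[255:325,290:450],None,fx=5,fy=5,interpolation=cv2.INTER_CUBIC))
for P in [(.6026,-.1992,.045),(.6022,-.1998,.012),(.4606,-.1099,.032)]: print((proj('scene',P)-[290,255]+.5)*5-.5)
for i in range(4):
    o=get_obs();print(o['eef_pos'],o['clock'])
E
```

```text
[[582.7285407   89.16964546]]
[[575.15151041 156.73974629]]
[[178.97609993  91.96916481]]
[ 0.45729066 -0.11234925  0.17113488] 1.25
[ 0.45729066 -0.11234925  0.17113488] 1.25
[ 0.45729066 -0.11234925  0.17113488] 1.25
[ 0.45729066 -0.11234925  0.17113488] 1.25
```

View pics/s1c.png

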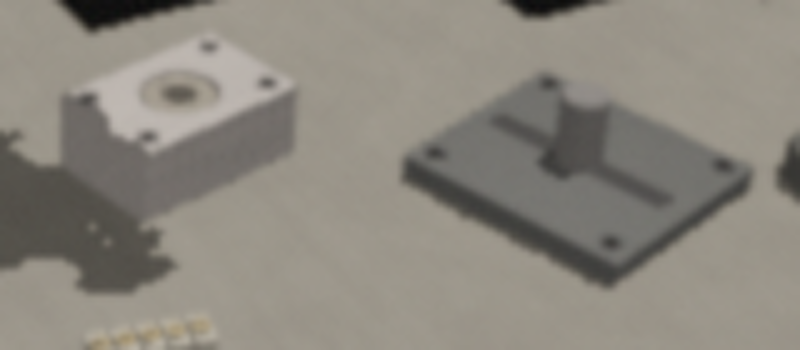

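```bash
python3 - <<'E'
from h import *
f=lambda u,v:((u+.5)/5-.5+290,(v+.5)/5-.5+255)
print('pin',cast('scene',f(585,94),.045),'slot',cast('scene',f(581,160),.012),'brg',cast('scene',f(180,93),.032))
im=cv2.imread('pics/top0.png')
h=cv2.resize(im[240:285,340:382],None,fx=12,fy=12,interpolation=cv2.INTER_CUBIC);cv2.imwrite('pics/ca.png',h)
E
```

```text
pin [[ 0.60121088 -0.20271086  0.045     ]] slot [[ 0.60296021 -0.2029138   0.012     ]] brg [[ 0.46060963 -0.11081269  0.032     ]]
```

View pics/ca.png

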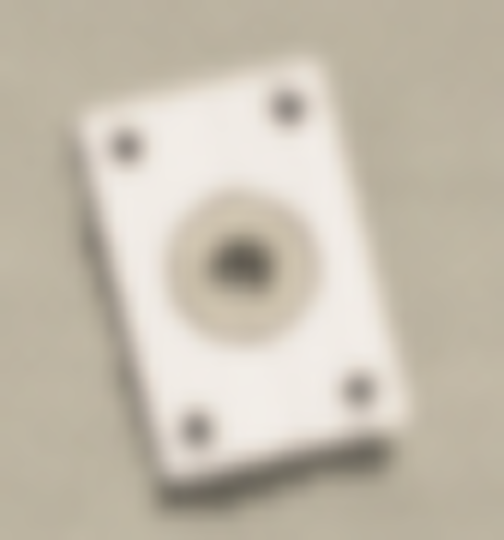

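```bash
python3 -m inch '[{"claw":0,"linear":[2,0,-45],"yaw":0},{"claw":0,"linear":[1,1,-45],"yaw":0},{"claw":0,"linear":[0,0,-25],"yaw":0},{"claw":0,"linear":[0,0,-15],"yaw":0},{"claw":0,"linear":[0,0,-10],"yaw":0},{"claw":0,"linear":[0,0,0],"yaw":0}]'
```

```text
clock: 1.85
eef_pos: [0.4604, -0.115, 0.0322]
orientation: [[0.975, 0.223, -0.002], [0.223, -0.975, 0.0], [-0.002, -0.001, -1.0]]
contact_force: [-0.6, -0.4, 0.1]
grip_width: 0.0848
```

```bash
python3 -m inch '[{"claw":0,"linear":[0,0,-7],"yaw":0},{"claw":0,"linear":[0,0,0],"yaw":0}]'; python3 -m inch '[{"claw":0,"linear":[0,0,0],"yaw":0}]'
```

```text
clock: 2.05
eef_pos: [0.4613, -0.1147, 0.0262]
orientation: [[0.975, 0.223, 0.001], [0.223, -0.975, -0.0], [0.001, 0.001, -1.0]]
contact_force: [0.8, 0.2, -0.3]
grip_width: 0.0852
clock: 2.15
eef_pos: [0.4614, -0.1145, 0.0265]
orientation: [[0.975, 0.224, 0.001], [0.224, -0.975, -0.0], [0.001, 0.001, -1.0]]
contact_force: [-0.3, -0.3, 0.3]
grip_width: 0.0855
```

```bash
python3 -m inch '[{"claw":0,"linear":[-1,4,-2],"yaw":0},{"claw":0.2,"linear":[0,0,0],"yaw":0},{"claw":0.4,"linear":[0,0,0],"yaw":0},{"claw":0.6,"linear":[0,0,0],"yaw":0},{"claw":0.8,"linear":[0,0,0],"yaw":0},{"claw":0.8,"linear":[0,0,0],"yaw":0},{"claw":0.8,"linear":[0,0,0],"yaw":0},{"claw":0.8,"linear":[0,0,0],"yaw":0}]' 50
```

```text
clock: 2.95
eef_pos: [0.4603, -0.1104, 0.0245]
orientation: [[0.974, 0.224, 0.001], [0.224, -0.974, -0.001], [0.001, 0.001, -1.0]]
contact_force: [-1.0, -0.3, 4.7]
grip_width: 0.0551
```

```bash
python3 -m inch '[{"claw":0.8,"linear":[0,0,15],"yaw":0},{"claw":0.8,"linear":[0,0,25],"yaw":0},{"claw":0.8,"linear":[0,0,25],"yaw":0},{"claw":0.8,"linear":[10,-6,10],"yaw":0},{"claw":0.8,"linear":[25,-16,0],"yaw":0},{"claw":0.8,"linear":[30,-19,0],"yaw":0},{"claw":0.8,"linear":[30,-19,0],"yaw":0},{"claw":0.8,"linear":[25,-16,0],"yaw":0},{"claw":0.8,"linear":[15,-9,0],"yaw":0},{"claw":0.8,"linear":[7,-5,0],"yaw":0},{"claw":0.8,"linear":[0,0,0],"yaw":0},{"claw":0.8,"linear":[0,0,0],"yaw":0},{"claw":0.8,"linear":[0,0,0],"yaw":0}]' 
python3 - <<'E'
from h import *
for n in ('scene','top'):
    im=grab_frame(n);cv2.imwrite(f'pics/{n}2.png',im)
im=cv2.imread('pics/scene2.png');cv2.imwrite('pics/s2c.png',cv2.resize(im[175:325,330:490],None,fx=4,fy=4,interpolation=cv2.INTER_CUBIC))
o=get_obs();print(o['eef_pos'],o['contact_force'],o['grip_width'])
E
```

```text
clock: 4.25
eef_pos: [0.6002, -0.1991, 0.0985]
orientation: [[0.975, 0.224, -0.002], [0.224, -0.975, 0.001], [-0.002, -0.002, -1.0]]
contact_force: [-0.7, 0.0, -3.9]
grip_width: 0.0554
[ 0.60087033 -0.19940419  0.09888879] [-0.56640177  0.68669586 -4.33717739] 0.05493322382198683
```

View pics/s2c.png

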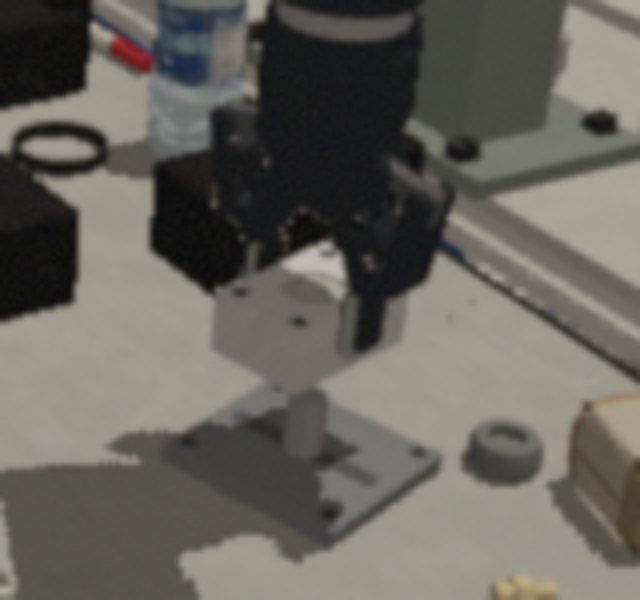

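```bash
python3 - <<'E'
from h import *
c=np.array([.6006,-.1992]); a=np.radians(13); ux=np.array([np.cos(a),np.sin(a)]); uy=np.array([-np.sin(a),np.cos(a)])
for z in (.074,.108):
  for i,j in((-1,1),(-1,-1),(1,-1),(1,1)):
    p=c+42*i*ux/1000+28*j*uy/1000
    q=proj('scene',[*p,z])[0]; print(z,i,j,(q-[330,175]+.5)*4-.5)
for P in [(.602,-.2005,.045)]: print((proj('scene',P)[0]-[330,175]+.5)*4-.5)
E
```

```text
0.074 -1 1 [211.63848823 348.30372496]
0.074 -1 -1 [294.99212818 393.95601515]
0.074 1 -1 [404.10662337 339.51645277]
0.074 1 1 [320.7325273  297.91406807]
0.108 -1 1 [216.71595868 289.77288347]
0.108 -1 -1 [301.69235952 333.89869234]
0.108 1 -1 [412.25150588 281.50562757]
0.108 1 1 [327.278471   241.34739727]
[306.61901989 392.70186877]
```

```bash
python3 - <<'E'
import cv2
im=cv2.imread('pics/scene2.png');cv2.imwrite('pics/s2d.png',cv2.resize(im[230:300,375:445],None,fx=8,fy=8,interpolation=cv2.INTER_CUBIC))
E
```

```text
(no output)
```

View pics/s2d.png

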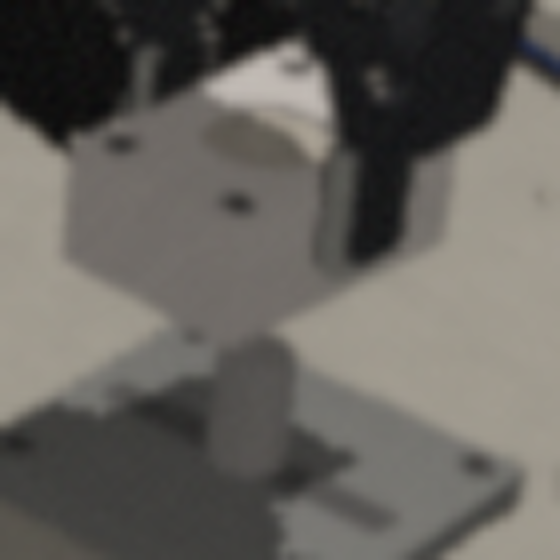

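```bash
python3 -m inch '[{"claw":0.8,"linear":[1,-1,-10],"yaw":0},{"claw":0.8,"linear":[0.5,-0.5,-10],"yaw":0},{"claw":0.8,"linear":[0,0,-5],"yaw":0},{"claw":0.8,"linear":[0,0,-1],"yaw":0},{"claw":0.8,"linear":[0,0,0],"yaw":0},{"claw":0.8,"linear":[0,0,0],"yaw":0}]' ; python3 -m inch '[{"claw":0.8,"linear":[0,0,-1],"yaw":0},{"claw":0.8,"linear":[0,0,-1],"yaw":0},{"claw":0.8,"linear":[0,0,0],"yaw":0}]'
```

```text
clock: 4.95
eef_pos: [0.6037, -0.2018, 0.073]
orientation: [[0.975, 0.224, 0.0], [0.224, -0.975, -0.0], [0.0, 0.0, -1.0]]
contact_force: [0.4, -0.7, -3.3]
grip_width: 0.0549
clock: 5.25
eef_pos: [0.6034, -0.2017, 0.071]
orientation: [[0.975, 0.224, 0.0], [0.224, -0.975, 0.0], [0.0, -0.0, -1.0]]
contact_force: [0.3, -0.3, -4.3]
grip_width: 0.0551
```

```bash
python3 -m inch '[{"claw":0.8,"linear":[-1,1,0],"yaw":0},{"claw":0.8,"linear":[0,0,0],"yaw":0}]'; python3 -m inch '[{"claw":0.8,"linear":[0,0,-1],"yaw":0},{"claw":0.8,"linear":[0,0,-1],"yaw":0},{"claw":0.8,"linear":[0,0,0],"yaw":0}]';  python3 -m inch '[{"claw":0.8,"linear":[0,0,-1],"yaw":0},{"claw":0.8,"linear":[0,0,0],"yaw":0}]'
```

```text
clock: 5.45
eef_pos: [0.6022, -0.2005, 0.071]
orientation: [[0.975, 0.224, -0.0], [0.224, -0.975, 0.0], [-0.0, -0.0, -1.0]]
contact_force: [-0.2, 0.4, -4.4]
grip_width: 0.055
clock: 5.75
eef_pos: [0.6024, -0.2007, 0.0687]
orientation: [[0.975, 0.224, -0.0], [0.224, -0.975, 0.0], [-0.0, -0.0, -1.0]]
contact_force: [-0.4, 0.8, -5.2]
grip_width: 0.0552
clock: 5.95
eef_pos: [0.6024, -0.2007, 0.0678]
orientation: [[0.975, 0.224, -0.0], [0.224, -0.975, 0.0], [-0.0, -0.0, -1.0]]
contact_force: [0.0, 0.7, -3.7]
grip_width: 0.0549
```

Underside is about 43 mm up, already below the pin tip, with no reaction force. Continuing gently.

```bash
python3 -m inch '[{"claw":0.8,"linear":[0,0,-1],"yaw":0},{"claw":0.8,"linear":[0,0,-1],"yaw":0},{"claw":0.8,"linear":[0,0,0],"yaw":0}]';  python3 -m inch '[{"claw":0.8,"linear":[0,0,-1],"yaw":0},{"claw":0.8,"linear":[0,0,-1],"yaw":0},{"claw":0.8,"linear":[0,0,0],"yaw":0}]'
```

```text
clock: 6.25
eef_pos: [0.6024, -0.2006, 0.0657]
orientation: [[0.975, 0.224, -0.0], [0.224, -0.975, 0.0], [-0.0, -0.0, -1.0]]
contact_force: [0.1, 0.4, -5.2]
grip_width: 0.055
clock: 6.55
eef_pos: [0.6023, -0.2007, 0.0637]
orientation: [[0.975, 0.224, -0.0], [0.224, -0.975, 0.0], [-0.0, -0.0, -1.0]]
contact_force: [-1.1, 0.4, -5.1]
grip_width: 0.0552
```

```bash
python3 -m inch '[{"claw":0.8,"linear":[0,0,-2],"yaw":0},{"claw":0.8,"linear":[0,0,-2],"yaw":0},{"claw":0.8,"linear":[0,0,-2],"yaw":0},{"claw":0.8,"linear":[0,0,0],"yaw":0}]';  python3 -m inch '[{"claw":0.8,"linear":[0,0,-2],"yaw":0},{"claw":0.8,"linear":[0,0,-2],"yaw":0},{"claw":0.8,"linear":[0,0,-2],"yaw":0},{"claw":0.8,"linear":[0,0,0],"yaw":0}]';python3 -m inch '[{"claw":0.8,"linear":[0,0,-1],"yaw":0},{"claw":0.8,"linear":[0,0,-1],"yaw":0},{"claw":0.8,"linear":[0,0,-1],"yaw":0},{"claw":0.8,"linear":[0,0,-1],"yaw":0},{"claw":0.8,"linear":[0,0,0],"yaw":0}]'
```

```text
clock: 6.95
eef_pos: [0.6022, -0.2006, 0.0575]
orientation: [[0.975, 0.224, -0.001], [0.224, -0.975, 0.0], [-0.001, -0.0, -1.0]]
contact_force: [0.4, 0.1, -4.1]
grip_width: 0.0555
clock: 7.35
eef_pos: [0.6022, -0.2006, 0.0515]
orientation: [[0.975, 0.224, -0.001], [0.224, -0.975, 0.0], [-0.001, -0.0, -1.0]]
contact_force: [0.7, -0.1, -4.0]
grip_width: 0.055
clock: 7.85
eef_pos: [0.6024, -0.2007, 0.0478]
orientation: [[0.975, 0.224, -0.0], [0.224, -0.975, 0.0], [-0.0, -0.0, -1.0]]
contact_force: [-0.7, -0.0, -4.5]
grip_width: 0.0547
```

```bash
for i in 1; do :; done; python3 -m inch '[{"claw":0.8,"linear":[0,0,-1],"yaw":0},{"claw":0.8,"linear":[0,0,-1],"yaw":0},{"claw":0.8,"linear":[0,0,0],"yaw":0}]';python3 -m inch '[{"claw":0.8,"linear":[0,0,-1],"yaw":0},{"claw":0.8,"linear":[0,0,-1],"yaw":0},{"claw":0.8,"linear":[0,0,0],"yaw":0}]';python3 -m inch '[{"claw":0.8,"linear":[0,0,-1],"yaw":0},{"claw":0.8,"linear":[0,0,-1],"yaw":0},{"claw":0.8,"linear":[0,0,0],"yaw":0}]'; python3 -m inch '[{"claw":0.8,"linear":[0,0,-1],"yaw":0},{"claw":0.8,"linear":[0,0,-1],"yaw":0},{"claw":0.8,"linear":[0,0,0],"yaw":0}]'
```

```text
clock: 8.15
eef_pos: [0.6028, -0.2007, 0.0467]
orientation: [[0.975, 0.224, 0.001], [0.224, -0.975, -0.0], [0.001, 0.001, -1.0]]
contact_force: [-1.1, 0.8, 2.1]
grip_width: 0.0552
clock: 8.45
eef_pos: [0.6027, -0.201, 0.0442]
orientation: [[0.975, 0.224, 0.001], [0.224, -0.975, -0.001], [0.001, 0.001, -1.0]]
contact_force: [-1.1, -0.1, 4.0]
grip_width: 0.055
clock: 8.75
eef_pos: [0.6026, -0.201, 0.0418]
orientation: [[0.975, 0.224, 0.0], [0.224, -0.975, -0.0], [0.0, 0.0, -1.0]]
contact_force: [-1.5, -0.6, 2.0]
grip_width: 0.0545
clock: 9.05
eef_pos: [0.6017, -0.2002, 0.0385]
orientation: [[0.975, 0.224, -0.002], [0.224, -0.975, 0.001], [-0.002, -0.002, -1.0]]
contact_force: [0.1, 0.4, -4.0]
grip_width: 0.0552
```

The bearing push showed about 6 to 8 N and then released. Creeping down to the plate.

```bash
python3 -m inch '[{"claw":0.8,"linear":[0,0,-1],"yaw":0},{"claw":0.8,"linear":[0,0,0],"yaw":0}]';python3 -m inch '[{"claw":0.8,"linear":[0,0,-0.5],"yaw":0},{"claw":0.8,"linear":[0,0,0],"yaw":0}]';python3 -m inch '[{"claw":0.8,"linear":[0,0,-0.5],"yaw":0},{"claw":0.8,"linear":[0,0,0],"yaw":0}]'
```

```text
clock: 9.25
eef_pos: [0.602, -0.2004, 0.038]
orientation: [[0.975, 0.224, -0.001], [0.224, -0.975, 0.001], [-0.001, -0.001, -1.0]]
contact_force: [0.1, 0.6, -4.1]
grip_width: 0.0555
clock: 9.45
eef_pos: [0.6024, -0.2006, 0.0382]
orientation: [[0.975, 0.224, -0.0], [0.224, -0.975, 0.0], [-0.0, -0.0, -1.0]]
contact_force: [-0.5, -0.6, -3.6]
grip_width: 0.0552
clock: 9.65
eef_pos: [0.6025, -0.2007, 0.0379]
orientation: [[0.975, 0.224, 0.0], [0.224, -0.975, 0.0], [0.0, 0.0, -1.0]]
contact_force: [-0.0, 1.6, -5.0]
grip_width: 0.055
```

```bash
python3 -m inch '[{"claw":0.8,"linear":[0,0,-0.5],"yaw":0},{"claw":0.8,"linear":[0,0,0],"yaw":0}]';python3 -m inch '[{"claw":0.8,"linear":[0,0,-0.5],"yaw":0},{"claw":0.8,"linear":[0,0,0],"yaw":0}]';python3 -m inch '[{"claw":0.8,"linear":[0,0,-0.5],"yaw":0},{"claw":0.8,"linear":[0,0,0],"yaw":0}]'
```

```text
clock: 9.85
eef_pos: [0.6025, -0.2007, 0.0375]
orientation: [[0.975, 0.224, 0.0], [0.224, -0.975, 0.0], [0.0, 0.0, -1.0]]
contact_force: [-0.1, -0.6, -4.3]
grip_width: 0.0552
clock: 10.05
eef_pos: [0.6024, -0.2007, 0.0369]
orientation: [[0.975, 0.224, -0.0], [0.224, -0.975, 0.0], [-0.0, -0.0, -1.0]]
contact_force: [-0.7, -0.3, -3.8]
grip_width: 0.0553
clock: 10.25
eef_pos: [0.6025, -0.2007, 0.0366]
orientation: [[0.975, 0.224, 0.0], [0.224, -0.975, -0.0], [0.0, 0.0, -1.0]]
contact_force: [-1.1, -1.2, -2.0]
grip_width: 0.0549
```

```bash
python3 -m inch '[{"claw":0.8,"linear":[0,0,-0.5],"yaw":0},{"claw":0.8,"linear":[0,0,0],"yaw":0}]';python3 -m inch '[{"claw":0.8,"linear":[0,0,-0.5],"yaw":0},{"claw":0.8,"linear":[0,0,0],"yaw":0}]'; python3 - <<'E'
from h import *
im=grab_frame('scene');cv2.imwrite('pics/scene3.png',im);cv2.imwrite('pics/s3c.png',cv2.resize(im[225:325,340:480],None,fx=5,fy=5,interpolation=cv2.INTER_CUBIC))
E
```

```text
clock: 10.45
eef_pos: [0.6025, -0.2007, 0.0366]
orientation: [[0.975, 0.224, 0.0], [0.224, -0.975, -0.0], [0.0, 0.0, -1.0]]
contact_force: [-1.9, 0.7, 3.0]
grip_width: 0.0551
clock: 10.65
eef_pos: [0.6025, -0.2007, 0.0365]
orientation: [[0.975, 0.224, 0.001], [0.224, -0.975, -0.0], [0.0, 0.0, -1.0]]
contact_force: [-2.9, 1.6, 7.2]
grip_width: 0.0553
```

View pics/s3c.png

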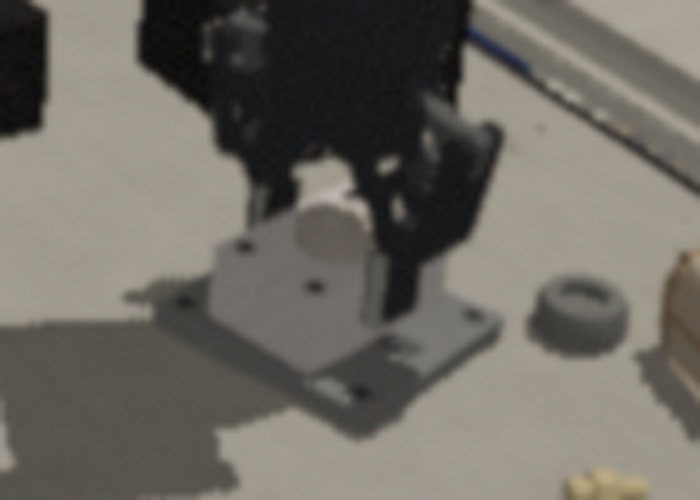

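```bash
python3 -m inch '[{"claw":0.7,"linear":[0,0,0.5],"yaw":0},{"claw":0.4,"linear":[0,0,0],"yaw":0},{"claw":0.2,"linear":[0,0,0],"yaw":0},{"claw":0,"linear":[0,0,0],"yaw":0},{"claw":0,"linear":[0,0,0],"yaw":0},{"claw":0,"linear":[0,0,0],"yaw":0}]'; python3 - <<'E'
from station import *
print(get_obs()['grip_width'])
E
python3 -m inch '[{"claw":0,"linear":[0,0,5],"yaw":0},{"claw":0,"linear":[0,0,15],"yaw":0},{"claw":0,"linear":[0,0,25],"yaw":0},{"claw":0,"linear":[0,0,20],"yaw":0},{"claw":0.4,"linear":[0,0,0],"yaw":0},{"claw":0.5,"linear":[0,0,0],"yaw":0},{"claw":0.5,"linear":[0,0,0],"yaw":0},{"claw":0.5,"linear":[0,0,0],"yaw":0},{"claw":0.5,"linear":[0,0,0],"yaw":0}]' 25
python3 - <<'E'
from h import *
im=grab_frame('scene');cv2.imwrite('pics/scene4.png',im);cv2.imwrite('pics/s4c.png',cv2.resize(im[205:315,350:470],None,fx=5,fy=5,interpolation=cv2.INTER_CUBIC))
E
```

```text
clock: 11.3
eef_pos: [0.6027, -0.2008, 0.0357]
orientation: [[0.975, 0.224, 0.0], [0.224, -0.975, 0.0], [0.0, 0.0, -1.0]]
contact_force: [-1.0, -0.7, 0.2]
grip_width: 0.0854
0.08535268750280602
clock: 12.2
eef_pos: [0.6019, -0.2005, 0.0998]
orientation: [[0.975, 0.224, -0.002], [0.224, -0.975, 0.001], [-0.002, -0.001, -1.0]]
contact_force: [-0.0, -0.6, 0.1]
grip_width: 0.0425
```

View pics/s4c.png

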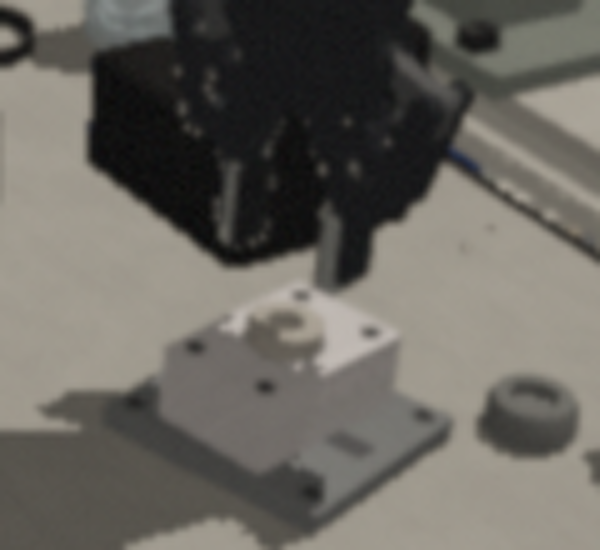

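The carrier is flat on the plate and the bearing stands proud at crop (286,325).

```bash
python3 - <<'E'
from h import *
print(cast('scene',(350+286.5/5-.5,205+325.5/5-.5),.055))
# fingertip right: front lower inner corner ~ (318,286)
E
python3 -m inch '[{"claw":0.5,"linear":[0,0,-12],"yaw":0},{"claw":0.5,"linear":[0,0,-8],"yaw":0},{"claw":0.5,"linear":[0,0,-5],"yaw":0},{"claw":0.5,"linear":[0,0,0],"yaw":0},{"claw":0.5,"linear":[0,0,0],"yaw":0}]'
```

```text
[[ 0.5999302  -0.20352066  0.055     ]]
clock: 12.75
eef_pos: [0.6023, -0.2007, 0.0755]
orientation: [[0.975, 0.224, -0.001], [0.224, -0.975, 0.0], [-0.001, -0.0, -1.0]]
contact_force: [-0.2, -0.9, 0.2]
grip_width: 0.0425
```

```bash
python3 -m inch '[{"claw":0.5,"linear":[0,0,-3],"yaw":0},{"claw":0.5,"linear":[0,0,-3],"yaw":0},{"claw":0.5,"linear":[0,0,-2],"yaw":0},{"claw":0.5,"linear":[0,0,0],"yaw":0}]'
python3 - <<'E'
from h import *
im=grab_frame('scene');cv2.imwrite('pics/scene5.png',im);cv2.imwrite('pics/s5c.png',cv2.resize(im[235:295,370:450],None,fx=8,fy=8,interpolation=cv2.INTER_CUBIC))
E
```

```text
clock: 13.15
eef_pos: [0.6022, -0.2006, 0.0677]
orientation: [[0.975, 0.224, -0.0], [0.224, -0.975, 0.0], [-0.0, -0.0, -1.0]]
contact_force: [-0.3, 0.4, -0.5]
grip_width: 0.0422
```

View pics/s5c.png

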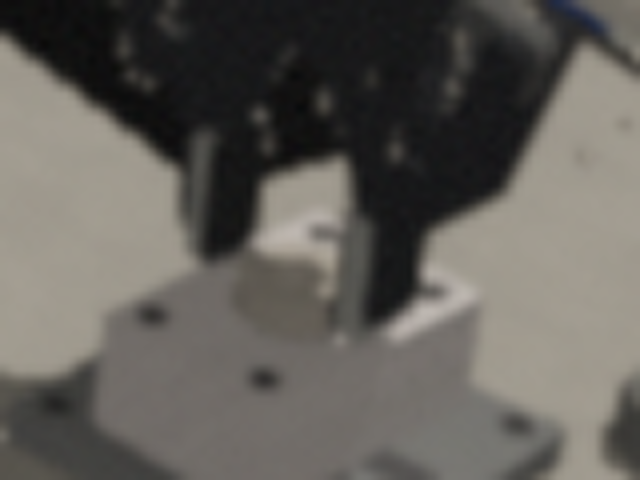

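```bash
python3 -m inch '[{"claw":0.5,"linear":[0,0,-1.5],"yaw":0},{"claw":0.55,"linear":[0,0,0],"yaw":0},{"claw":0.6,"linear":[0,0,0],"yaw":0},{"claw":0.65,"linear":[0,0,0],"yaw":0},{"claw":0.75,"linear":[0,0,0],"yaw":0},{"claw":0.8,"linear":[0,0,0],"yaw":0},{"claw":0.8,"linear":[0,0,0],"yaw":0},{"claw":0.8,"linear":[0,0,0],"yaw":0}]' 25
```

```text
clock: 14.0
eef_pos: [0.6025, -0.2007, 0.0666]
orientation: [[0.975, 0.224, 0.0], [0.224, -0.975, -0.0], [0.0, 0.0, -1.0]]
contact_force: [-1.4, 0.7, 2.6]
grip_width: 0.0299
```

```bash
python3 -m inch '[{"claw":0.8,"linear":[0,0,3],"yaw":0},{"claw":0.8,"linear":[0,0,4],"yaw":0},{"claw":0.8,"linear":[0,0,15],"yaw":0},{"claw":0.8,"linear":[0,0,25],"yaw":0},{"claw":0.8,"linear":[0,0,25],"yaw":0},{"claw":0.8,"linear":[0,0,0],"yaw":0}]'
python3 - <<'E'
from h import *
im=grab_frame('scene');cv2.imwrite('pics/scene6.png',im);cv2.imwrite('pics/s6c.png',cv2.resize(im[195:315,350:480],None,fx=5,fy=5,interpolation=cv2.INTER_CUBIC))
E
```

```text
clock: 14.6
eef_pos: [0.6051, -0.2017, 0.1424]
orientation: [[0.975, 0.224, 0.007], [0.224, -0.975, -0.003], [0.006, 0.005, -1.0]]
contact_force: [0.4, -0.8, -0.2]
grip_width: 0.03
```

View pics/s6c.png

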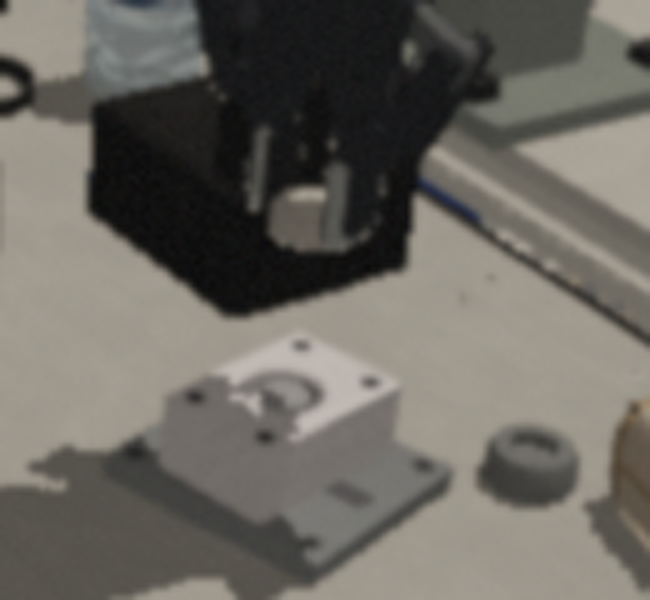

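The bearing is held level at crop (310,218). The carrier stayed on the stand with the pin visible in its bore. Moving to the tray.

```bash
python3 -m inch '[{"claw":0.8,"linear":[-10,-13,0],"yaw":0},{"claw":0.8,"linear":[-18,-23,0],"yaw":0},{"claw":0.8,"linear":[-22,-28,0],"yaw":0},{"claw":0.8,"linear":[-22,-28,0],"yaw":0},{"claw":0.8,"linear":[-22,-28,-10],"yaw":0},{"claw":0.8,"linear":[-18,-23,-20],"yaw":0},{"claw":0.8,"linear":[-10,-13,-20],"yaw":0},{"claw":0.8,"linear":[-4,-6,-15],"yaw":0},{"claw":0.8,"linear":[0,0,-10],"yaw":0},{"claw":0.8,"linear":[0,0,0],"yaw":0},{"claw":0.8,"linear":[0,0,0],"yaw":0}]'
python3 - <<'E'
from h import *
im=grab_frame('scene');cv2.imwrite('pics/scene7.png',im);cv2.imwrite('pics/s7c.png',cv2.resize(im[260:400,330:470],None,fx=4,fy=4,interpolation=cv2.INTER_CUBIC))
E
```

```text
clock: 15.75
eef_pos: [0.4763, -0.3623, 0.063]
orientation: [[0.975, 0.224, -0.001], [0.224, -0.975, 0.001], [-0.001, -0.001, -1.0]]
contact_force: [1.2, -0.5, -0.3]
grip_width: 0.0296
```

View pics/s7c.png

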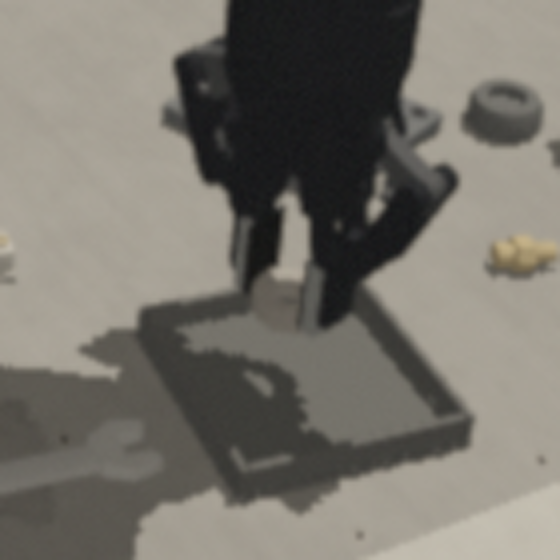

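```bash
python3 -m inch '[{"claw":0.8,"linear":[0,0,-12],"yaw":0},{"claw":0.8,"linear":[0,0,-12],"yaw":0},{"claw":0.8,"linear":[0,0,-7],"yaw":0},{"claw":0.8,"linear":[0,0,-2],"yaw":0},{"claw":0.8,"linear":[0,0,0],"yaw":0},{"claw":0.8,"linear":[0,0,0],"yaw":0}]'; python3 -m inch '[{"claw":0.8,"linear":[0,0,-1],"yaw":0},{"claw":0.8,"linear":[0,0,-1],"yaw":0},{"claw":0.8,"linear":[0,0,0],"yaw":0}]';python3 -m inch '[{"claw":0.8,"linear":[0,0,-1],"yaw":0},{"claw":0.8,"linear":[0,0,0],"yaw":0}]'
```

```text
clock: 16.4
eef_pos: [0.4766, -0.3628, 0.0305]
orientation: [[0.975, 0.224, 0.0], [0.224, -0.975, -0.0], [0.0, 0.0, -1.0]]
contact_force: [-0.1, -0.4, -1.1]
grip_width: 0.0299
clock: 16.7
eef_pos: [0.4765, -0.3628, 0.0286]
orientation: [[0.975, 0.224, 0.0], [0.224, -0.975, -0.0], [0.0, 0.0, -1.0]]
contact_force: [0.3, 0.8, -0.4]
grip_width: 0.0298
clock: 16.9
eef_pos: [0.4764, -0.3627, 0.0274]
orientation: [[0.975, 0.224, 0.0], [0.224, -0.975, -0.0], [0.0, 0.0, -1.0]]
contact_force: [0.2, -1.2, -0.4]
grip_width: 0.03
```

```bash
python3 -m inch '[{"claw":0.8,"linear":[0,0,-1],"yaw":0},{"claw":0.8,"linear":[0,0,0],"yaw":0}]';python3 -m inch '[{"claw":0.8,"linear":[0,0,-1],"yaw":0},{"claw":0.8,"linear":[0,0,0],"yaw":0}]'
```

```text
clock: 17.1
eef_pos: [0.4764, -0.3626, 0.0263]
orientation: [[0.975, 0.224, -0.0], [0.224, -0.975, 0.0], [-0.0, -0.0, -1.0]]
contact_force: [0.4, -0.3, 0.6]
grip_width: 0.0298
clock: 17.3
eef_pos: [0.4765, -0.3627, 0.0257]
orientation: [[0.975, 0.224, 0.0], [0.224, -0.975, -0.0], [0.0, 0.0, -1.0]]
contact_force: [-0.1, 0.6, 2.7]
grip_width: 0.0296
```

Touchdown felt at about 2.7 N. Releasing and lifting clear.

```bash
python3 -m inch '[{"claw":0.55,"linear":[0,0,0],"yaw":0},{"claw":0.5,"linear":[0,0,0],"yaw":0},{"claw":0.45,"linear":[0,0,0],"yaw":0},{"claw":0.45,"linear":[0,0,0],"yaw":0},{"claw":0.45,"linear":[0,0,10],"yaw":0},{"claw":0.45,"linear":[0,0,20],"yaw":0},{"claw":0.45,"linear":[0,0,40],"yaw":0},{"claw":0.45,"linear":[0,0,50],"yaw":0},{"claw":0.45,"linear":[-10,0,50],"yaw":0},{"claw":0.45,"linear":[-30,-30,40],"yaw":0},{"claw":0.45,"linear":[-35,-30,0],"yaw":0},{"claw":0.45,"linear":[-35,-30,0],"yaw":0},{"claw":0.45,"linear":[-35,-30,0],"yaw":0},{"claw":0.45,"linear":[-35,-30,0],"yaw":0},{"claw":0.45,"linear":[0,0,0],"yaw":0}]'
python3 - <<'E'
from h import *
a=grab_frame('scene');b=grab_frame('top');cv2.imwrite('pics/scene8.png',a);cv2.imwrite('pics/top8.png',b)
c=np.zeros((560,800,3),np.uint8)
c[:,:390]=cv2.resize(b[170:310,370:490],None,fx=4,fy=4,interpolation=cv2.INTER_CUBIC)[:560,90:480]
t=cv2.resize(a[235:395,350:460],None,fx=3.5,fy=3.5,interpolation=cv2.INTER_CUBIC);c[:560,400:785]=t[:560,:385]
cv2.imwrite('pics/f8.png',c)
E
```

```text
clock: 18.8
eef_pos: [0.2966, -0.5122, 0.2297]
orientation: [[0.976, 0.218, -0.002], [0.218, -0.976, -0.003], [-0.002, 0.003, -1.0]]
contact_force: [1.3, 0.3, 1.2]
grip_width: 0.0469
```

View pics/f8.png

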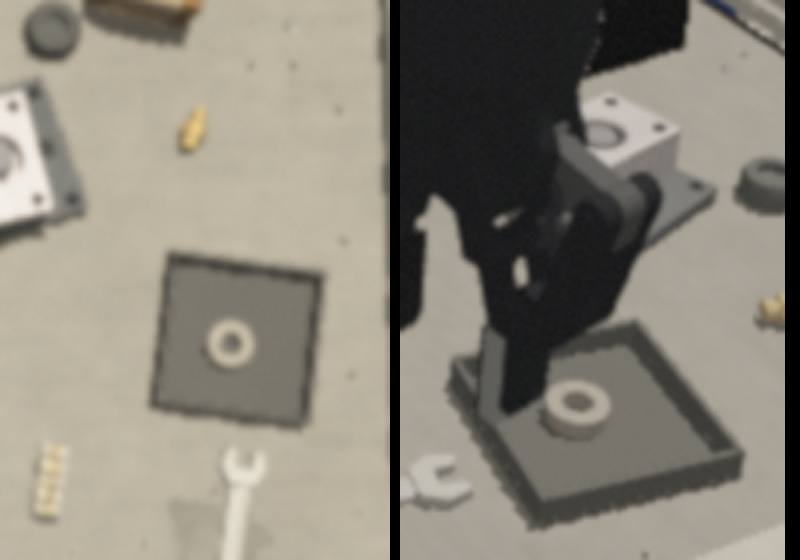

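View pics/top8.png

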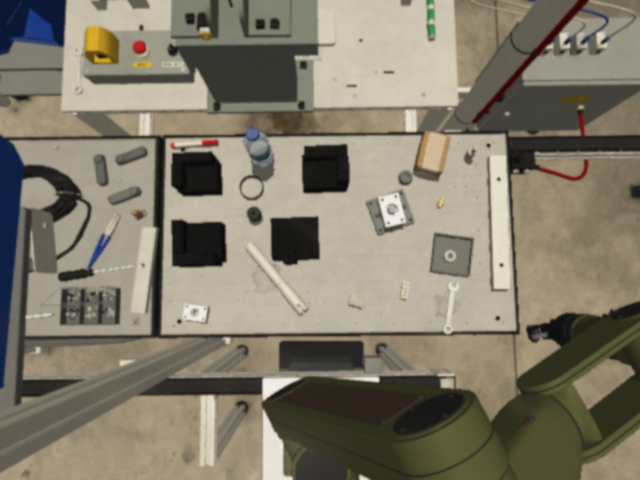

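The top view shows the bearing flat near the tray's middle at (450,256). The carrier sits on the stand at (392,210), and the bystanders have not visibly moved. Handing in.

```bash
python3 - <<'E'
from station import *
print(job_done(), get_obs()['clock'])
E
```

```text
the job is handed in; nothing more can be done
the job is handed in; nothing more can be done
```

I handed the job in after about 19 s of the 64 s allowed; no verdict is reported.

**What I did:**
- **Carrier:** I picked the larger carrier, measured at 83×56 mm (the decoy was 60×40 mm). I gripped it across its 56 mm width and found the pin from both cameras.
- **Push-down:** The pin entered the access hole with only about 1 N of sideways force. The bearing push took about 6–8 N and then let go. I stopped with about 11 N on the plate, well under the 35 N limit.
- **Bearing:** I let go of the carrier and lifted the bearing with a 25 N grip. I set it down in the tray, feeling contact at about 3 N.

**Last checks:**
- **Final pictures:** The bearing lies flat near the middle of the tray. The carrier sits on the stand with the pin through it, and the bystanders look undisturbed by eye; I didn't measure them.
- **Scene camera offset:** It placed the stand about 2–3 mm off from the top camera, so I took a point in between. Free insertion showed that was good enough.
- **Bearing width:** The gripper read 30 mm on the 32 mm bearing (the carrier also read about 1 mm under), but the pictures showed it held level.

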